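# Turn the wax warmer down and vent the wax jar

## Task

The wax in the warmer has melted: first turn the heat lever on top of the warmer down to keep-warm, in line with the one long raised bar of its scale (30 degrees up from its low stop). Then screw the knurled cap on the big wax jar in the warmer clockwise until it bottoms out, back it off a quarter turn so that the jar can vent, and finish there still gripping the cap between the fingers. Leave the other jar, the bottles and the things lying about where they are.

Things in the scene. Friction and masses are not known exactly. Their poses are not given: they have to be found in the camera images.
- warmer: Wax warmer, a white enamelled case 240 x 360 x 100 mm high, fixed to the table. Origin at the centre of its underside, x to its back, y to its left, z up. Its flat top deck is 100 mm above the origin. The heat lever is on the right part of the deck (-y), the wax jar stands in a well on the left part (+y).
- heat_lever (a joint): Angle of the heat lever, which turns flat about an upright pivot; rad, 0 at the low stop, grows clockwise seen from above up to 2.094 (high stop). At value q the arm points from the pivot in the direction (240 degrees minus q), counted anticlockwise from the warmer's x axis. Keep-warm is 0.524 rad (30 degrees). It stays where it is left; about 2 N at the grip moves it.
- lever_grip (a point): The lever's grip: an upright black round peg, 16 mm in diameter, 70 mm from the pivot; this point is on the peg's axis, 12 mm below its top end. The peg's top is 145 mm above the table; the flat steel arm below it (12 mm wide, 7 mm thick) has its upper face at 117.5 mm.
- lever_pivot (a point): On the lever's upright pivot axis, at the height of lever_grip (133 mm above the table).
- warm_mark (a point): Middle of the one long raised bar (26 x 6 mm, 2 mm high, the others are 9 x 3 mm) of the five-bar scale on the deck around the lever's grip side, 95 mm from the pivot. The bars mark 0, 30, 60, 90 and 120 degrees; the long one is the second from the low stop: keep-warm.
- wax_jar: The big amber wax jar, fixed in its well so that it cannot turn or lift; where on the left deck it stands varies. 80 mm in diameter up to 32 mm above the deck, then a shoulder up to 41 mm and an upright neck 42 mm in diameter. Origin on the jar's axis at deck height, z up.
- wax_cap: The knurled aluminium screw cap on the wax jar, 50 mm in diameter, 24 mm high, origin at the centre of its underside, with a raised dark rib on top from the centre towards its rim along its own x axis. It is already started on the thread, somewhere between about 0.3 and 0.5 turn above the bottom.
- cap_top (a point): Centre of the cap's top face, on its axis. Bottomed out it is 79 mm above the deck (179 mm above the table) and the cap's underside 14 mm above the jar's shoulder.
- cap_turn (a joint): How far the cap is unscrewed, rad: 0 bottomed out, grows anticlockwise seen from above, at most 4.2. The cap rises 8 mm per turn (1.27 mm per rad). The thread drags with about 0.15 N m; it stays where it is left. At 0 it stops hard and a gripper that turns on slips round it.
- small_jar: Bystander: a small lidded amber jar, 40 mm in diameter, 50 mm high, standing loose on the warmer's deck near its back. Origin at the centre of its underside.
- bottle_a: Bystander: a clear lotion bottle with a paper label, 68 mm in diameter, 190 mm high. Origin under its centre.
- bottle_b: Bystander: a clear lotion bottle with a green label, 68 mm in diameter, 190 mm high. Origin under its centre.
- spatula_cup: Bystander: a white cup, 70 mm in diameter, 85 mm high, with wooden spatulas up to about 140 mm high. Origin under its centre.
- tweezers: Bystander: steel tweezers lying flat, 118 mm long. Origin under their middle, x along them.
- sharpener: Bystander: a small black pencil sharpener block, 40 x 32 x 30 mm. Origin under its centre.
- bowl: Bystander: a dark wooden bowl, 110 mm in diameter, 50 mm high. Origin under its centre.

How it is judged (in metres and radians):
On the way, in this order (a step that is already met when the one before it is completed fails the run):
1. the heat lever stands at keep-warm, in line with the long bar (value of joint heat_lever between 0.419 and 0.629 rad), for 0.2 s.
2. the cap is bottomed out (value of joint cap_turn below 0.08 rad), for 0.2 s.
At the end, for the whole second after the job is handed in: Heat lever at 30 degrees (0.524 rad) within 6 degrees (0.105 rad); cap a quarter turn (1.571 rad) off the bottom within 0.25 rad (14 degrees) and not turning; the fingers grip the cap (more than 8 N on it, the TCP within 40 mm of the centre of its top) (all of step 1 and value of joint cap_turn between 1.321 and 1.821 rad and velocity of joint cap_turn between -0.15 and 0.15 rad/s and contact force between the fingers and wax_cap above 8 N and distance between the grasp point and cap_top below 0.04 m); the arm keeps its last pose, push and grip.
It fails at once if a bystander is shifted by more than 40 mm or knocked over (distance of any of small_jar, bottle_a, bottle_b, spatula_cup, tweezers, sharpener, bowl from where it was at the start of the episode above 0.04 m or angle between any of small_jar, bottle_a, bottle_b, spatula_cup's own z axis and vertical above 0.5 rad).
It also fails if it takes over 61 s, if anything falls off the work surface, if the arm or the gripper's body presses on something with over 40 N, if the wrist force passes 120 N, or if a joint passes its speed limit or range.

## Robot

A 6-joint arm with a two-finger parallel gripper is mounted at the origin on the work surface. World frame = base frame: x ahead of the robot, y to its left, z up, the work surface at z = 0. Lengths are in mm, angles in rad, forces in N, time in s.
With the tool pointing down it reaches from about 275 to 725 mm from the base axis. Payload 15.9 kg.
Tool frame: the origin (TCP) lies between the finger pads, 19 mm behind the fingertips; this is the grasp point; z points along the fingers, y is the line along which they close (so a half turn about z gives the same grasp; the last joint's range is limited). The gripper opens to 85 mm and grips with 20 to 120 N. Pads are 22 mm wide; open, the fingers measure 114 mm over their backs; the gripper's body (76 mm by 85 mm) begins 54 mm behind the grasp point. The pads swing forward as they close: fully open they stand 13 mm farther back than shut.
Start: joints at [1.238, 0.213, -0.034, 1.323, 0, 1.571], TCP at [163.339, 472.553, 250.006] pointing down, gripper open.
Joint ranges: [-2.98, 2.98], [-0.74, 1.72], [-1.14, 1.35], [-2.1, 2.04], [-1.57, 1.44], [-3.14, 3.14]. Speed limits (rad/s): [1.89, 1.89, 2.39, 2.57, 3.14, 3.14].

## Interface

Orientations are given as a unit quaternion [w, x, y, z].
In Python, from cell import telemetry, grab_frame, ticket gives the robot as it stands.
- The arm moves only by the shell command python3 -m inch 'ROWS'. ROWS is text: rows parted by semicolons, each of 7 numbers parted by spaces: the shift along the tool's x, y, z in m, then the turn, a rotation vector about the tool's x, y, z in degrees, then the opening, from 0 (shut) to 1 (fully open). A call has 1 to 5 rows; each row shifts and turns the commanded pose from where the row before left it, along the tool's axes as they then stand; what a row does not reach is not made up. A row lasts 1/8 s, in which the tool goes at most 62.5 mm and 10.7 degrees, less where a joint would pass 70% of its speed; a pose out of reach is approached as far as the arm can. A call with a gripper value outside its range is refused whole. The fingers move at their own pace and stop on an object; the grip force is fixed at half the most. Time passes only in rows, so rows that do not move let the fingers close. It gives the time, the measured TCP pose, the force, the opening and the grip force at its end, in the units of the state.
- telemetry.get_state(): the state, without advancing time (a new reading comes with each control period).
- grab_frame(name): name is "side" or "top" or "wrist"; returns a dict with "image" (480x640x3 uint8, red, green, blue), "camera_matrix" (3x3 intrinsics, pixels), "eye" and "orientation" of the camera in the world. Camera axes: x right, y down, z forward; pixel columns grow to the right and rows downward; lengths in mm; the calibration is good to about 2 mm. The wrist camera is an equidistant fisheye: a pixel r from the principal point sees the ray r / f radians off the axis. A picture is of the moment at which its call begins. There is no depth.
- ticket.hand_in(): hands the job in; it is judged then, once.
The state is a dict: "clock": time; "joint_positions": joint angles; "qd": joint speeds; "joint_efforts": joint torques, N m; "tool_pos": TCP position; "orientation": TCP orientation; "contact_force": force on the tool from outside, world axes, zero at the start; "wrist_torque": the same for the moment, N m; "finger_gap": finger opening in mm; "finger_force": force on a finger pad.
Only numpy, scipy, OpenCV 4.12 (cv2) and the standard library are available. Lean on these libraries where they do the work, as an engineer would, in place of code of your own. Each camera call takes 0.05 s, during which the arm holds its last target. There are 200 camera calls.

## Working session

There is one attempt and no reset: what is moved stays moved. The work goes in short steps, Python scripts to look and compute and a shell command to move; the robot and the scene stay as the last step left them, time stands still between calls to the robot, and variables do not carry over. Pictures are saved under pics/ and viewed, at most 10 in all, crops included, and the job is handed in when it is done.

```bash
mkdir -p pics; cat > h.py <<'E'
import numpy as np, cv2
from scipy.spatial.transform import Rotation as R
from cell import telemetry, grab_frame, ticket
def rot(o):
    o=np.array(o,float)
    return o if o.shape==(3,3) else R.from_quat(np.r_[o[1:],o[0]]).as_matrix()
def ray(f,u,v,fish=False):
    K=np.array(f["camera_matrix"]); x=(u-K[0,2])/K[0,0]; y=(v-K[1,2])/K[1,1]
    if fish:
        r=np.hypot(x,y); d=np.array([x/r*np.sin(r),y/r*np.sin(r),np.cos(r)]) if r>0 else np.array([0,0,1.])
    else: d=np.array([x,y,1.])
    return np.array(f["eye"],float),rot(f["orientation"])@d
def at_z(f,u,v,z,fish=False):
    e,d=ray(f,u,v,fish); return e+d*(z-e[2])/d[2]
E
python3 - <<'E'
from h import *
import pickle
for n in("top","side","wrist"):
    f=grab_frame(n); pickle.dump(f,open(n+".pkl","wb")); cv2.imwrite(f"pics/{n}.png",f["image"][:,:,::-1])
    print(n,np.array(f["camera_matrix"]).tolist(),f["eye"],f["orientation"])
print(telemetry.get_state())
E
```

```text
top [[533.7184236498354, 0.0, 327.61967474456014], [0.0, 533.7184236498354, 231.29669919283734], [0.0, 0.0, 1.0]] [ 271.24237087   -8.44239667 1705.3885007 ] [ 0.03948601 -0.70072893  0.71120087 -0.04016391]
side [[517.6270134271317, 0.0, 328.05238331001055], [0.0, 517.6270134271317, 226.57462802678867], [0.0, 0.0, 1.0]] [-204.65994747 -610.97003354  966.29571579] [-0.37629037  0.82861831 -0.38146121  0.16212526]
wrist [[371.64829954431775, 0.0, 325.191433016971], [0.0, 371.64829954431775, 234.59572697158913], [0.0, 0.0, 1.0]] [ 86.75686794 499.48364351 372.84802556] [0.1301353  0.80389714 0.57292733 0.09256606]
{'clock': 0.15, 'joint_positions': array([ 1.23801916e+00,  2.13259832e-01, -3.48677461e-02,  1.32351011e+00,
        6.19066523e-06,  1.57083072e+00]), 'qd': array([-0.00028239, -0.00134178,  0.00218633, -0.0002783 ,  0.00058106,
       -0.00182064]), 'joint_efforts': array([-2.21176335e-03, -6.86406040e+01,  4.87246549e+01,  1.30765128e-02,
       -2.53181906e-04, -3.50217852e-05]), 'tool_pos': array([163.25575454, 472.34704994, 249.64022668]), 'orientation': array([-7.27192969e-05,  1.65638840e-01,  9.86186391e-01, -4.14358834e-04]), 'contact_force': array([-0.04027648, -0.15250758, -0.44704908]), 'wrist_torque': array([-0.02622143,  0.01453295, -0.00092087]), 'finger_force': 0.0, 'finger_gap': 85.3471324307828}
```

View pics/top.png

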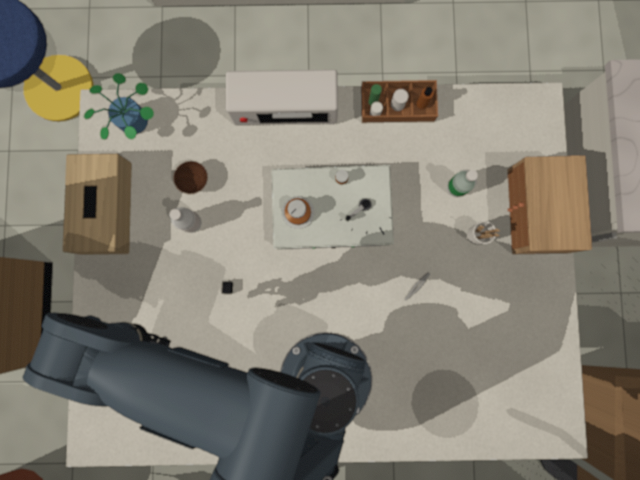

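View pics/side.png

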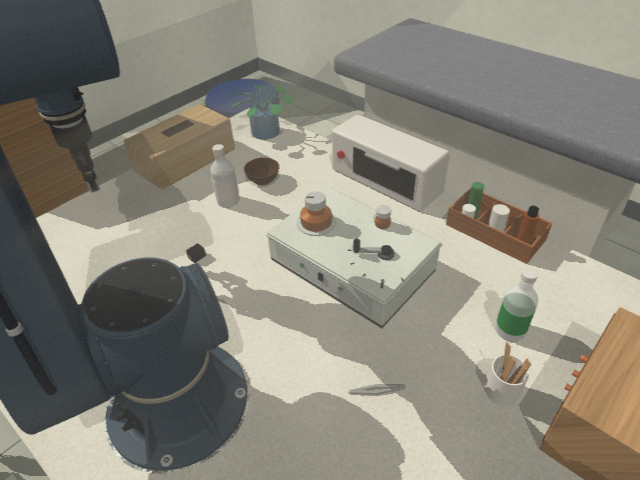

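Both pictures show the warmer: top view about (272-391, 165-248), with the cap at (297,209), small jar at (341,175) and lever at (350-365, 205-217). I'll enlarge both.

```bash
python3 - <<'E'
import cv2
t=cv2.imread("pics/top.png");cv2.imwrite("pics/topc.png",cv2.resize(t[160:256,264:396],None,fx=6,fy=6,interpolation=cv2.INTER_CUBIC))
t=cv2.imread("pics/side.png");cv2.imwrite("pics/sidec.png",cv2.resize(t[180:320,260:450],None,fx=4,fy=4,interpolation=cv2.INTER_CUBIC))
E
```

```text
(no output)
```

View pics/topc.png

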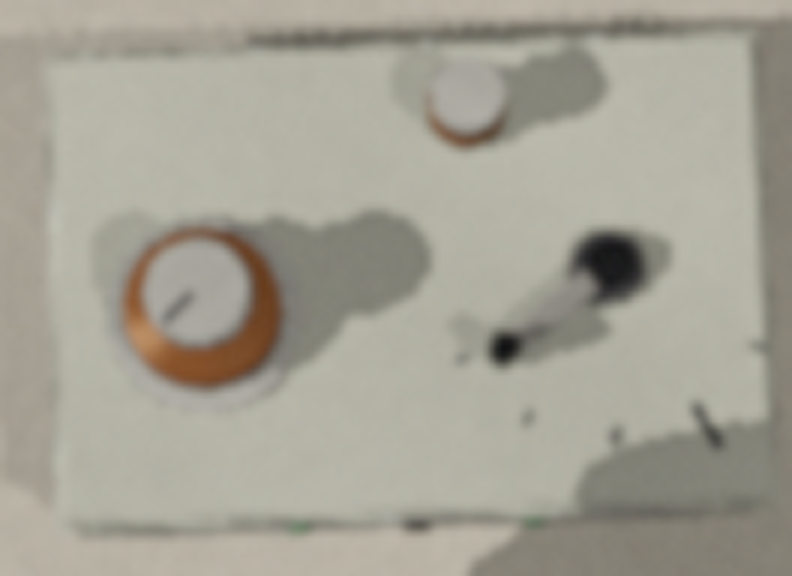

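View pics/sidec.png

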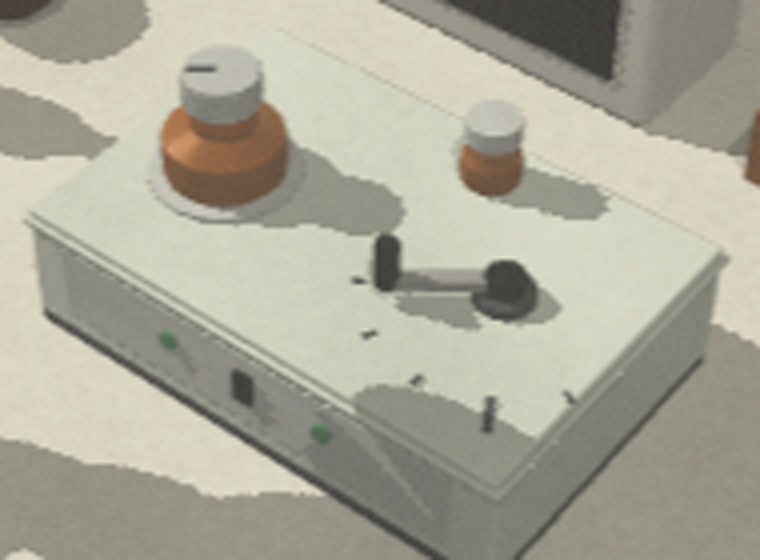

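The crops show the cap top at top-crop (197,291) and side-crop (222,65), with the rib pointing to lower left in the top crop. The peg top is at (505,347)/(387,242), the long bar at (707,424)/(489,413), and the hub at about (610,262). The deck corners are also clear.

```bash
cat > m.py <<'E'
from h import *
import pickle
T=pickle.load(open("top.pkl","rb"));S=pickle.load(open("side.pkl","rb"))
tc=lambda p:((p[0]+.5)/6-.5+264,(p[1]+.5)/6-.5+160)
sc=lambda p:((p[0]+.5)/4-.5+260,(p[1]+.5)/4-.5+180)
def tri(a,b):
    e1,d1=ray(T,*tc(a));e2,d2=ray(S,*sc(b))
    t=np.linalg.lstsq(np.c_[d1,-d2],e2-e1,rcond=None)[0]
    p,q=e1+t[0]*d1,e2+t[1]*d2; return (p+q)/2,np.linalg.norm(p-q)
np.set_printoptions(precision=1,suppress=True)
for p in [(48,62),(752,40),(770,500),(70,522)]: print("corner",at_z(T,*tc(p),100))
for p in [(30,217),(725,260),(497,492)]: print("scorner",at_z(S,*sc(p),100))
for n,a,b,z in [("cap",(197,291),(222,65),182),("peg",(505,347),(387,242),145),("long",(707,424),(489,413),102),
  ("b0",(757,346),(570,397),101),("b60",(616,436),(416,380),101),("b90",(528,417),(368,334),101),("b120",(461,357),(358,281),101),("ribtip",(167,318),(187,69),182),("hub",(612,258),(507,278),125),("small",(467,97),(494,112),150)]:
    print(n,at_z(T,*tc(a),z),at_z(S,*sc(b),z),*tri(a,b))
B=np.array([(at_z(T,*tc(a),101)[:2]+at_z(S,*sc(b),101)[:2])/2 for a,b in [((757,346),(570,397)),((707,424),(489,413)),((616,436),(416,380)),((528,417),(368,334)),((461,357),(358,281))]])
from scipy.optimize import least_squares
ang=np.deg2rad(240-np.array([0,30,60,90,120]))
def res(p): return (p[:2]+95*np.c_[np.cos(ang+p[2]),np.sin(ang+p[2])]-B).ravel()
r=least_squares(res,[600,-80,0]);print("pivot",r.x[:2],"yaw deg",np.rad2deg(r.x[2]),r.fun)
E
python3 m.py
```

```text
corner [644.9 157.7 100. ]
corner [ 651.1 -202.5  100. ]
corner [ 414.7 -205.   100. ]
corner [408.9 147.4 100. ]
scorner [402.4 139.5 100. ]
scorner [ 645.1 -210.9  100. ]
scorner [ 411.1 -213.5  100. ]
cap [512.4  77.9 182. ] [516.5  77.8 182. ] [513.2  76.7 184.3] 3.076648572980489
peg [488.2 -71.3 145. ] [488.9 -74.3 145. ] [489.4 -72.3 143.2] 2.6577651945826086
long [ 453.5 -174.   102. ] [ 452.8 -177.1  102. ] [ 454.4 -175.    98.9] 1.737418066809108
b0 [ 492.9 -200.5  101. ] [ 492.5 -204.2  101. ] [ 494.2 -201.8   97.7] 2.512573125496772
b60 [ 448.2 -128.1  101. ] [ 447.1 -129.9  101. ] [ 448.6 -128.5   98.7] 0.5019330476497886
b90 [458.5 -84.  101. ] [457.9 -86.  101. ] [459.1 -84.4  98.9] 1.0072377079464772
b120 [489.5 -50.7 101. ] [488.3 -53.6 101. ] [490.4 -51.2  97.9] 1.1738208906709986
ribtip [499.5  92.4 182. ] [500.   91.6 182. ] [499.9  92.1 181.7] 0.8693160605054338
hub [ 535.  -126.4  125. ] [ 526.6 -133.8  125. ] [ 536.9 -127.2  113.2] 0.1945292032923921
small [612.5 -54.7 150. ] [618.6 -54.8 150. ] [613.2 -56.1 153.7] 4.093910989503339
pivot [ 539.1 -128. ] yaw deg 0.6253797675162421 [-0.2 -8.4  3.8 -1.  -3.5 -0.  -1.9  3.6  1.8  5.9]
```

```bash
cat >> m.py <<'E'
def res(p):
    rad=np.where(np.arange(5)==1,95,p[3])[:,None]
    return (p[:2]+rad*np.c_[np.cos(ang+p[2]),np.sin(ang+p[2])]-B).ravel()
r=least_squares(res,[600,-80,0,87]);print("pivot",r.x[:2],"yaw deg",np.rad2deg(r.x[2]),r.x[3],r.fun)
p=r.x;g=lambda q:p[:2]+70*np.array([np.cos(p[2]+np.deg2rad(240-q)),np.sin(p[2]+np.deg2rad(240-q))])
peg=np.array([488.6,-72.5]);d=peg-p[:2];print("peg r",np.linalg.norm(d),"q",240-np.rad2deg(np.arctan2(d[1],d[0])-p[2])%360)
for q in (110,90,70,50,30,20):print(q,g(q))
f=np.array([163.25,472.35]);w=rot([0,.1656,.9862,0]);print(w)
E
python3 m.py|tail -12
```

```text
pivot [ 539.1 -128. ] yaw deg 0.6253797675162421 [-0.2 -8.4  3.8 -1.  -3.5 -0.  -1.9  3.6  1.8  5.9]
pivot [ 534.3 -126.2] yaw deg 1.523572918229629 86.74946399214407 [ 0.3 -0.1 -0.2 -0.5 -0.   0.5 -0.1  0.2  0.1 -0.1]
peg r 70.52696161354247 q 111.09856181711567
110 [487.9 -73.8]
90 [472.8 -92.8]
70 [ 465.1 -115.9]
50 [ 465.7 -140.2]
30 [ 474.7 -162.8]
20 [ 481.9 -172.6]
[[-0.9  0.3  0. ]
 [ 0.3  0.9  0. ]
 [ 0.   0.  -1. ]]
```

```bash
cat > d.py <<'E'
import sys
from h import *
np.set_printoptions(precision=2,suppress=True)
s=telemetry.get_state();M=rot(s["orientation"])
print("t",s["clock"],"tcp",s["tool_pos"],"j",s["joint_positions"],"ydir",np.rad2deg(np.arctan2(M[1,1],M[0,1])),"zax",M[:,2],"gap",s["finger_gap"],"ff",s["finger_force"],"F",s["contact_force"],"M",s["wrist_torque"])
if len(sys.argv)>3:print("toolshift mm",M.T@(np.array(sys.argv[1:4],float)-s["tool_pos"]))
E
python3 d.py 488.7 -72.5 220
```

```text
t 0.15 tcp [163.26 472.35 249.64] j [ 1.24  0.21 -0.03  1.32  0.    1.57] ydir 70.93130246282017 zax [-0. -0. -1.] gap 85.3471324307828 ff 0.0 F [-0.04 -0.15 -0.45] M [-0.03  0.01 -0.  ]
toolshift mm [-485.59 -408.6    29.98]
```

```bash
python3 -m inch '-.033 -.027 0 0 0 0 .7;-.033 -.027 0 0 0 0 .7;-.033 -.027 0 0 0 0 .7;-.033 -.027 0 0 0 0 .7;-.033 -.027 0 0 0 0 .7'; python3 -m inch '-.033 -.027 0 0 0 0 .7;-.033 -.027 0 0 0 0 .7;-.033 -.027 0 0 0 0 .7;-.033 -.027 0 0 0 0 .7;-.033 -.027 0 0 0 0 .7';python3 -m inch '-.033 -.027 0 0 0 0 .7;-.033 -.027 0 0 0 0 .7;-.033 -.027 0 0 0 0 .7;-.033 -.027 0 0 0 0 .7;-.024 -.03 0 0 0 0 .7';python3 -m inch '0 0 .01 0 0 10 .6;0 0 .01 0 0 10 .6;0 0 .01 0 0 10 .6;0 0 0 0 0 0 .6'; python3 d.py 488.7 -72.5 160
```

```text
clock: 0.78
tool_pos: [275.6, 289.8, 249.9]
orientation: [-0.0, 0.165, 0.986, -0.0]
contact_force: [0.4, 1.1, 0.3]
finger_gap: 59.7
finger_force: 0.0
clock: 1.4
tool_pos: [387.5, 108.2, 250.0]
orientation: [0.0, 0.166, 0.986, 0.0]
contact_force: [0.8, 0.7, -1.3]
finger_gap: 59.6
finger_force: 0.0
clock: 2.02
tool_pos: [490.0, -73.2, 249.6]
orientation: [-0.0, 0.166, 0.986, 0.0]
contact_force: [-0.2, 1.3, 0.9]
finger_gap: 59.7
finger_force: 0.0
clock: 2.52
tool_pos: [488.9, -71.8, 219.4]
orientation: [-0.001, 0.415, 0.91, -0.0]
contact_force: [0.1, -0.3, -0.0]
finger_gap: 51.2
finger_force: 0.0
t 2.525 tcp [488.9  -71.8  219.36] j [-0.15  0.21 -0.12  1.25 -0.    0.71] ydir 40.98129100568276 zax [-0.  0. -1.] gap 51.16662220315264 ff 0.0 F [ 0.08 -0.3  -0.02] M [-0.03 -0.03  0.04]
toolshift mm [-0.47 -0.55 59.36]
```

```bash
python3 -m inch '0 0 .02 0 0 0 .6;0 0 .02 0 0 0 .6;0 0 .02 0 0 0 .6;0 0 .02 0 0 0 .6;0 0 0 0 0 0 .4'; python3 -m inch '0 0 0 0 0 0 0;0 0 0 0 0 0 0;0 0 0 0 0 0 0;0 0 0 0 0 0 0'; python3 d.py 488.7 -72.5 139
python3 - <<'E'
from h import *
f=grab_frame("wrist");cv2.imwrite("pics/w1.png",f["image"][:,:,::-1])
E
```

```text
clock: 3.15
tool_pos: [488.7, -71.7, 139.4]
orientation: [-0.001, 0.414, 0.91, -0.0]
contact_force: [0.3, -0.2, 0.5]
finger_gap: 34.8
finger_force: 0.0
clock: 3.65
tool_pos: [489.8, -71.8, 141.0]
orientation: [0.001, 0.415, 0.91, 0.0]
contact_force: [-3.6, 1.1, 7.9]
finger_gap: 13.9
finger_force: 58.6
t 3.65 tcp [489.79 -71.81 140.99] j [-0.15  0.25 -0.27  1.05  0.    0.71] ydir 40.97106365085441 zax [ 0. -0. -1.] gap 13.882753081140953 ff 58.581626415252686 F [-3.58  1.07  7.86] M [ 0.19  0.6  -0.03]
toolshift mm [ 0.2  -1.28  1.99]
```

View pics/w1.png

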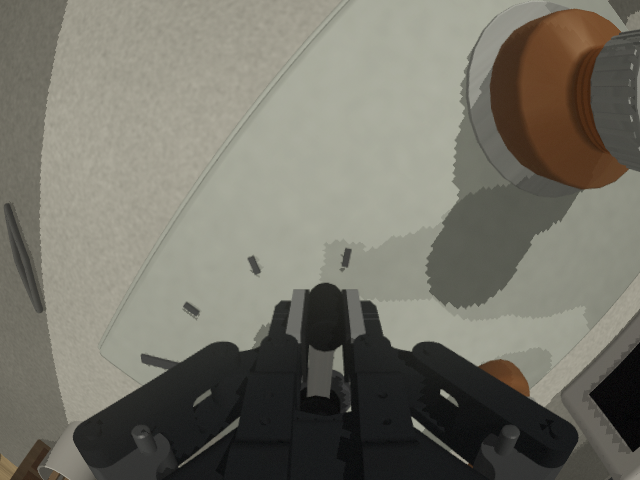

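The peg is between the pads at about (325,315), and the arm points to the hub below. I'll swing it now.

```bash
python3 -m inch '-.0004 -.01 -.001 0 0 -8.2 0;-.0004 -.01 0 0 0 -8.2 0;-.0004 -.01 0 0 0 -8.2 0;-.0004 -.01 0 0 0 -8.2 0;-.0004 -.01 0 0 0 -8.2 0'; python3 d.py 465 -122 140
```

```text
clock: 4.32
tool_pos: [463.5, -113.9, 141.2]
orientation: [-0.001, 0.068, 0.998, 0.0]
contact_force: [-6.3, 3.7, 2.2]
finger_gap: 13.8
finger_force: 59.9
t 4.325 tcp [ 463.49 -113.86  141.17] j [-0.24  0.22 -0.31  1.05  0.   -0.11] ydir 82.25507341230191 zax [-0.  0. -1.] gap 13.836633389639559 ff 59.8911988735199 F [-6.3   3.73  2.17] M [ 0.77  1.33 -0.  ]
toolshift mm [-2.6  -7.86  1.16]
```

```bash
python3 -m inch '-.0006 -.01 0 0 0 -8.3 0;-.0006 -.01 0 0 0 -8.3 0;-.0006 -.01 0 0 0 -8.3 0;-.0006 -.01 0 0 0 -8.3 0;-.0006 -.01 0 0 0 -8.3 0';python3 -m inch '0 0 0 0 0 0 0'; python3 d.py 474.7 -162.8 140
python3 - <<'E'
from h import *
f=grab_frame("side");i=f["image"][180:320,260:450,::-1];j=grab_frame("top")["image"][160:256,264:396,::-1]
cv2.imwrite("pics/l1.png",cv2.resize(i,None,fx=4,fy=4,interpolation=2));cv2.imwrite("pics/l1t.png",cv2.resize(j,None,fx=6,fy=6,interpolation=2))
E
```

```text
clock: 4.95
tool_pos: [472.0, -163.2, 141.0]
orientation: [-0.003, -0.29, 0.957, -0.0]
contact_force: [-21.7, -8.3, 11.2]
finger_gap: 13.6
finger_force: 60.8
clock: 5.08
tool_pos: [472.3, -163.8, 141.0]
orientation: [-0.003, -0.288, 0.958, -0.001]
contact_force: [-23.1, -10.2, 10.9]
finger_gap: 13.4
finger_force: 60.7
t 5.075 tcp [ 472.3  -163.76  141.02] j [-0.33  0.26 -0.25  1.06 -0.   -0.92] ydir 123.50658927533607 zax [-0. -0. -1.] gap 13.418284954592325 ff 60.74945569038391 F [-23.07 -10.18  10.89] M [-2.22  4.46  0.23]
toolshift mm [-2.53 -0.53  1.01]
```

```bash
python3 -m inch '0 0 0 0 0 0 .4;0 0 0 0 0 0 .6;0 0 0 0 0 0 .6;0 0 -.03 0 0 0 .6;0 0 -.03 0 0 0 .8';python3 -m inch '.02 0 -.05 0 0 0 1;.02 0 -.05 0 0 0 1;0 0 0 0 0 0 1;0 0 0 0 0 0 1'; python3 d.py 514 77.5 230
python3 - <<'E'
from h import *
import pickle
o={}
for n in("top","side","wrist"):
    o[n]=grab_frame(n)
pickle.dump(o,open("l2.pkl","wb"))
i=o["side"]["image"][180:320,260:450,::-1];j=o["top"]["image"][160:256,264:396,::-1]
a=cv2.resize(i,(400,295),interpolation=2);b=cv2.resize(j,(400,291),interpolation=2)
w=cv2.resize(o["wrist"]["image"][:,:,::-1],(400,300))
c=np.zeros((600,800,3),np.uint8);c[:295,:400]=a;c[:291,400:]=b;c[300:,:400]=w
cv2.imwrite("pics/l2.png",c)
E
```

```text
clock: 5.8
tool_pos: [474.7, -161.9, 201.8]
orientation: [-0.0, -0.288, 0.958, 0.0]
contact_force: [0.2, -0.4, 0.6]
finger_gap: 67.7
finger_force: 0.0
clock: 6.3
tool_pos: [441.5, -184.1, 300.6]
orientation: [-0.0, -0.288, 0.958, 0.0]
contact_force: [-0.0, 0.2, -1.2]
finger_gap: 85.3
finger_force: 0.0
t 6.3 tcp [ 441.47 -184.06  300.6 ] j [-0.4   0.17  0.03  1.44  0.   -0.98] ydir 123.4328306085876 zax [-0.  0. -1.] gap 85.34323656052456 ff 0.0 F [-0.01  0.2  -1.17] M [-0.02  0.    0.06]
toolshift mm [-204.64  178.31   70.63]
```

View pics/l2.png

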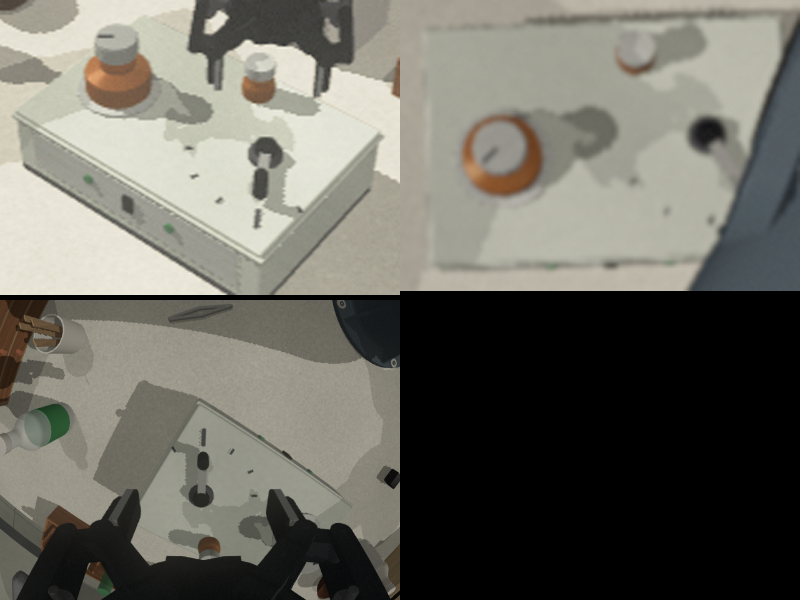

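The lever lines up with the long bar in the wrist view: hub (201,495), peg (203,460), bar (204,437). I'll check the angle numerically with the side camera, using the peg top at (261,173) in the upper left panel.

```bash
python3 - <<'E'
from h import *
import pickle
o=pickle.load(open("l2.pkl","rb"))
S=o["side"];k=400/190
p=at_z(S,261/k+260,172/k+180,145);d=p[:2]-[534.3,-126.2]-np.array([.4,-1.5]);print(p,np.hypot(*d),241.5-np.degrees(np.arctan2(d[1],d[0]))%360)
W=o["wrist"]
P=[at_z(W,u*1.6,(v-300)*1.6,z,True)[:2] for u,v,z in[(203,459,145),(204,437,102),(201,495,120)]]
print(P)
for i in(0,1):
    d=P[i]-P[2];print(np.hypot(*d),np.degrees(np.arctan2(d[1],d[0]))%360)
E
```

```text
[ 473.57577266 -164.72891067  145.        ] 71.46545594568138 30.292619229382552
[array([ 464.73312724, -167.58121076]), array([ 449.6634993 , -175.75796612]), array([ 523.1363865, -132.5607245])]
68.0982756795715 210.94826711952274
85.23066840400969 210.45273732107535
```

```bash
python3 -m inch '-.041 .0357 0 0 0 0 1;-.041 .0357 0 0 0 0 1;-.041 .0357 0 0 0 0 1;-.041 .0357 0 0 0 0 1;-.041 .0357 0 0 0 0 1'; python3 -m inch '0 0 .014 0 0 -10 1;0 0 .014 0 0 -10 1;0 0 .014 0 0 -10 1;0 0 .014 0 0 -10 1;0 0 .014 0 0 -10 1';python3 -m inch '0 0 0 0 0 0 1;0 0 0 0 0 0 1'; python3 d.py 514 77.5 168
python3 - <<'E'
from h import *
import pickle
f=grab_frame("wrist");pickle.dump(f,open("w2.pkl","wb"));cv2.imwrite("pics/w2.png",f["image"][:,:,::-1])
E
```

```text
clock: 7.08
tool_pos: [514.1, 79.8, 300.1]
orientation: [-0.001, -0.288, 0.958, 0.0]
contact_force: [0.6, -0.9, 0.5]
finger_gap: 85.1
finger_force: 0.0
clock: 7.7
tool_pos: [513.7, 78.1, 229.6]
orientation: [-0.001, -0.668, 0.744, 0.0]
contact_force: [-0.2, -0.2, 0.6]
finger_gap: 85.2
finger_force: 0.0
clock: 7.95
tool_pos: [514.1, 77.9, 231.1]
orientation: [-0.0, -0.664, 0.748, 0.0]
contact_force: [0.0, 0.9, -0.2]
finger_gap: 85.5
finger_force: 0.0
t 7.95 tcp [514.09  77.89 231.12] j [ 0.15  0.26 -0.02  1.29 -0.   -1.3 ] ydir 173.211549077898 zax [-0. -0. -1.] gap 85.45458986986559 ff 0.0 F [ 0.05  0.92 -0.23] M [0.11 0.03 0.01]
toolshift mm [ 0.39  0.03 63.12]
```

View pics/w2.png

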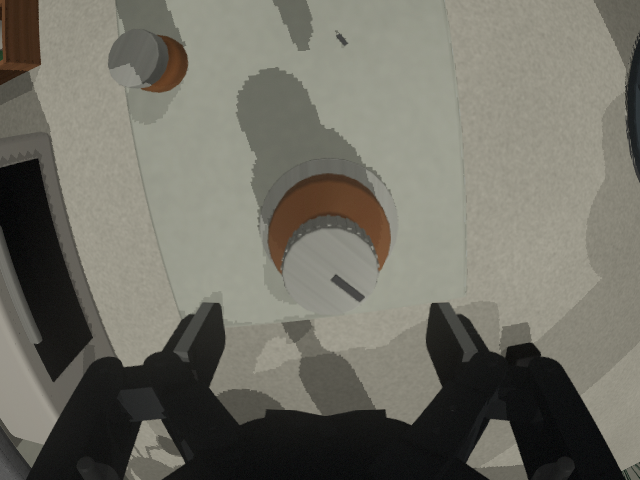

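The cap top is centred at about (330,270), with the rib from (333,277) to (362,299). It sits between the fingers, whose middle is at column ~325.

```bash
python3 - <<'E'
from h import *
import pickle
f=pickle.load(open("w2.pkl","rb"))
c=at_z(f,330,271,182,1);r=at_z(f,362,299,182,1);i=at_z(f,333,277,182,1);l=at_z(f,282,267,182,1);g=at_z(f,379,267,182,1)
print(c,r,i,np.linalg.norm(l-g),np.degrees(np.arctan2(*(r-c)[1::-1])))
E
```

```text
[511.24545371  74.63496132 182.        ] [496.34480952  92.792077   182.        ] [510.10389026  78.15838587 182.        ] 49.27805173296594 129.37402788034908
```

```bash
python3 -m inch '.001 .001 .016 0 0 0 1;0 0 .016 0 0 0 1;0 0 .016 0 0 0 1;0 0 .014 0 0 0 1;0 0 0 0 0 0 1'; python3 -m inch '0 0 0 0 0 0 .4;0 0 0 0 0 0 .2;0 0 0 0 0 0 0;0 0 0 0 0 0 0;0 0 0 0 0 0 0'; python3 d.py 513 76.5 168
```

```text
clock: 8.62
tool_pos: [512.6, 76.8, 168.4]
orientation: [-0.001, -0.665, 0.747, 0.0]
contact_force: [-0.3, 0.3, 1.0]
finger_gap: 85.2
finger_force: 0.0
clock: 9.25
tool_pos: [511.9, 77.1, 170.0]
orientation: [-0.0, -0.665, 0.746, 0.001]
contact_force: [-16.1, 1.9, 18.2]
finger_gap: 48.7
finger_force: 58.7
t 9.25 tcp [511.89  77.13 169.98] j [ 0.15  0.28 -0.15  1.14  0.   -1.31] ydir 173.43735857987292 zax [-0.  0. -1.] gap 48.685168748625244 ff 58.684083223342896 F [-16.06   1.9   18.16] M [ 0.22  3.12 -0.04]
toolshift mm [ 0.5  -1.17  1.97]
```

```bash
python3 -m inch '0 .001 -.0015 0 0 0 0;0 0 .0002 0 0 8 0;0 0 .0002 0 0 8 0;0 0 .0002 0 0 8 0;0 0 .0002 0 0 8 0'; python3 d.py; python3 -m inch '0 0 .0002 0 0 8 0;0 0 .0002 0 0 8 0;0 0 .0002 0 0 8 0;0 0 .0002 0 0 8 0;0 0 .0002 0 0 8 0'; python3 d.py
```

```text
clock: 9.88
tool_pos: [512.3, 76.9, 170.1]
orientation: [0.0, -0.432, 0.902, -0.0]
contact_force: [1.2, -1.2, 0.6]
finger_gap: 48.2
finger_force: 63.4
t 9.875 tcp [512.3   76.9  170.09] j [ 0.15  0.28 -0.15  1.14 -0.   -0.74] ydir 141.16389125071112 zax [ 0. -0. -1.] gap 48.212266857246284 ff 63.409634828567505 F [ 1.23 -1.16  0.64] M [-0.35 -0.2   0.17]
clock: 10.5
tool_pos: [512.7, 76.2, 169.2]
orientation: [0.001, -0.097, 0.995, -0.001]
contact_force: [3.7, -8.4, -1.1]
finger_gap: 48.6
finger_force: 63.7
t 10.5 tcp [512.7   76.22 169.2 ] j [ 0.15  0.28 -0.16  1.14 -0.   -0.05] ydir 101.13235042685677 zax [ 0. -0. -1.] gap 48.59946202800196 ff 63.73172342777252 F [ 3.65 -8.44 -1.11] M [-1.58 -0.73  0.19]
```

```bash
python3 -m inch '0 -.0006 .0002 0 0 8 0;0 0 .0002 0 0 8 0;0 0 .0002 0 0 8 0;0 0 .0002 0 0 8 0'; python3 d.py; python3 -m inch '0 0 .0002 0 0 6 0;0 0 .0001 0 0 6 0;0 0 .0001 0 0 6 0'; python3 d.py
```

```text
clock: 11.0
tool_pos: [512.7, 75.5, 168.4]
orientation: [0.001, 0.181, 0.983, -0.001]
contact_force: [0.7, -8.8, 0.8]
finger_gap: 48.8
finger_force: 63.8
t 11.0 tcp [512.66  75.52 168.39] j [ 0.15  0.28 -0.16  1.13 -0.    0.51] ydir 69.1314357419384 zax [ 0. -0. -1.] gap 48.802467671228975 ff 63.81961941719055 F [ 0.72 -8.78  0.82] M [-1.77 -0.27  0.21]
clock: 11.38
tool_pos: [512.5, 75.2, 168.0]
orientation: [0.001, 0.332, 0.943, -0.001]
contact_force: [-0.4, -10.9, 0.7]
finger_gap: 48.6
finger_force: 63.9
t 11.375 tcp [512.49  75.17 167.98] j [ 0.15  0.28 -0.16  1.13 -0.    0.82] ydir 51.18032434625714 zax [ 0. -0. -1.] gap 48.567450729138535 ff 63.924397230148315 F [ -0.35 -10.85   0.74] M [-2.23  0.08  0.16]
```

```bash
python3 -m inch '0 0 .0002 0 0 6 0;0 0 .0001 0 0 6 0;0 0 .0001 0 0 6 0'; python3 d.py;  python3 -m inch '0 0 .0002 0 0 6 0;0 0 .0001 0 0 6 0'; python3 d.py
```

```text
clock: 11.75
tool_pos: [512.2, 75.0, 167.5]
orientation: [0.001, 0.476, 0.88, -0.001]
contact_force: [-2.7, -12.4, 3.0]
finger_gap: 48.6
finger_force: 64.2
t 11.75 tcp [512.21  74.98 167.53] j [ 0.15  0.28 -0.16  1.13 -0.    1.14] ydir 33.17985341496349 zax [ 0. -0. -1.] gap 48.59396642861445 ff 64.19680058956146 F [ -2.65 -12.43   3.02] M [-2.61  0.48  0.74]
clock: 12.0
tool_pos: [511.5, 76.1, 167.2]
orientation: [-0.0, 0.564, 0.826, -0.0]
contact_force: [-8.3, 2.9, 6.9]
finger_gap: 48.0
finger_force: 64.8
t 12.0 tcp [511.53  76.12 167.2 ] j [ 0.15  0.28 -0.16  1.13 -0.    1.35] ydir 21.313444278214693 zax [-0. -0. -1.] gap 48.023422524438566 ff 64.79808926582336 F [-8.28  2.92  6.89] M [0.58 1.81 2.26]
```

```bash
python3 -m inch '0 0 0 0 0 0 0;0 0 0 0 0 0 0'; python3 d.py
python3 - <<'E'
from h import *
import pickle
f=grab_frame("wrist");pickle.dump(f,open("w3.pkl","wb"));cv2.imwrite("pics/w3.png",cv2.resize(f["image"][160:400,190:470,::-1],None,fx=2.5,fy=2.5,interpolation=2))
E
```

```text
clock: 12.25
tool_pos: [511.5, 76.3, 167.2]
orientation: [-0.0, 0.563, 0.826, -0.0]
contact_force: [-8.2, -1.9, 7.2]
finger_gap: 48.4
finger_force: 64.9
t 12.25 tcp [511.5   76.26 167.21] j [ 0.15  0.28 -0.16  1.13 -0.    1.34] ydir 21.459754505176367 zax [-0. -0. -1.] gap 48.36135153927527 ff 64.85531687736511 F [-8.21 -1.9   7.15] M [-0.45  1.54  0.69]
```

View pics/w3.png

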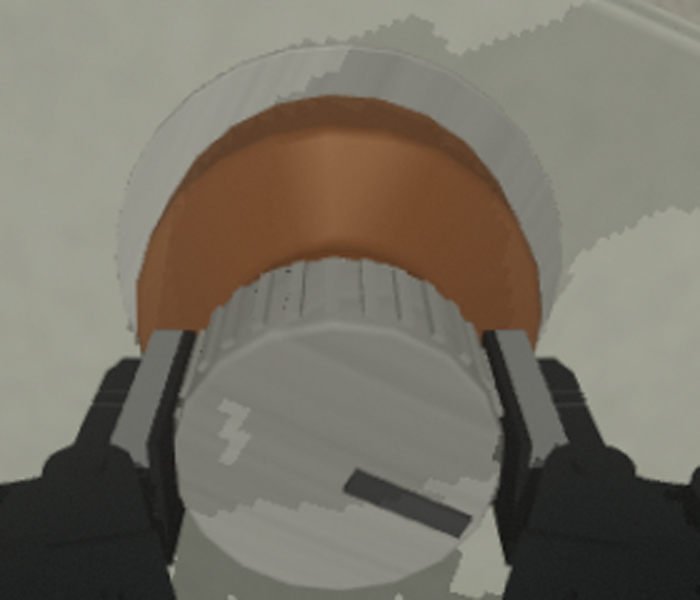

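The rib runs from about (350,480) to (465,526) in the crop (scale 2.5, offset 190,160). It has turned in the grip, so the cap stopped before the gripper did.

```bash
python3 - <<'E'
from h import *
import pickle
def a(n,p,q,z):
    f=pickle.load(open(n,"rb"));d=at_z(f,*q,z,1)-at_z(f,*p,z,1);return np.degrees(np.arctan2(d[1],d[0]))
k=lambda u,v:(u/2.5+190,v/2.5+160)
print("before",a("w2.pkl",(333,277),(362,299),182),"now",a("w3.pkl",k(350,480),k(465,526),179))
E
```

```text
before 133.23561985192816 now -6.237641889961637
```

```bash
python3 -m inch '0 0 -.0002 0 0 -8 0;0 0 -.0002 0 0 -8 0;0 0 -.0002 0 0 -8 0;0 0 -.0002 0 0 -8 0;0 0 -.0002 0 0 -8 0'; python3 d.py; python3 -m inch '0 0 -.0002 0 0 -8 0;0 0 -.0002 0 0 -8 0;0 0 -.0002 0 0 -8 0;0 0 -.0002 0 0 -8 0;0 0 -.0002 0 0 -8 0'; python3 -m inch '0 0 -.0002 0 0 -8 0;0 0 0 0 0 0 0;0 0 0 0 0 0 0';python3 d.py
```

```text
clock: 12.92
tool_pos: [511.3, 76.1, 168.1]
orientation: [-0.001, 0.245, 0.97, -0.0]
contact_force: [-7.9, -2.6, 5.0]
finger_gap: 48.6
finger_force: 64.7
t 12.925 tcp [511.32  76.1  168.08] j [ 0.15  0.28 -0.16  1.14 -0.    0.64] ydir 61.66933643641569 zax [-0. -0. -1.] gap 48.63381965484208 ff 64.67155337333679 F [-7.86 -2.6   4.96] M [-0.59  1.69 -0.23]
clock: 13.55
tool_pos: [511.3, 75.9, 169.0]
orientation: [-0.001, -0.102, 0.995, -0.0]
contact_force: [-8.0, -5.0, 5.0]
finger_gap: 48.4
finger_force: 64.5
clock: 13.92
tool_pos: [511.3, 75.8, 169.2]
orientation: [-0.001, -0.169, 0.986, -0.0]
contact_force: [-7.5, -5.7, 5.0]
finger_gap: 48.3
finger_force: 64.7
t 13.925 tcp [511.26  75.83 169.2 ] j [ 0.15  0.28 -0.16  1.14 -0.   -0.19] ydir 109.41375954757021 zax [-0. -0. -1.] gap 48.29721783904979 ff 64.67571973800659 F [-7.52 -5.75  4.95] M [-0.98  1.71  0.11]
```

```bash
python3 -m inch '0 0 0 0 0 -2 0;0 0 0 0 0 0 0;0 0 0 0 0 0 0'; python3 d.py
python3 - <<'E'
from h import *
import pickle
f=grab_frame("wrist");pickle.dump(f,open("w4.pkl","wb"))
s=grab_frame("side")["image"][180:320,260:450,::-1]
c=np.zeros((600,800,3),np.uint8);c[:360,:420]=cv2.resize(f["image"][160:400,190:470,::-1],(420,360),interpolation=2);c[:280,420:]=cv2.resize(s,(380,280),interpolation=2)
cv2.imwrite("pics/w4.png",c[:360])
E
```

```text
clock: 14.3
tool_pos: [511.3, 75.8, 169.2]
orientation: [-0.001, -0.186, 0.983, -0.0]
contact_force: [-8.2, -5.8, 5.0]
finger_gap: 48.7
finger_force: 64.7
t 14.3 tcp [511.27  75.82 169.21] j [ 0.15  0.28 -0.16  1.14 -0.   -0.23] ydir 111.40605513116401 zax [-0. -0. -1.] gap 48.7219194088069 ff 64.69292879104614 F [-8.18 -5.82  4.99] M [-1.05  1.68 -0.08]
```

View pics/w4.png

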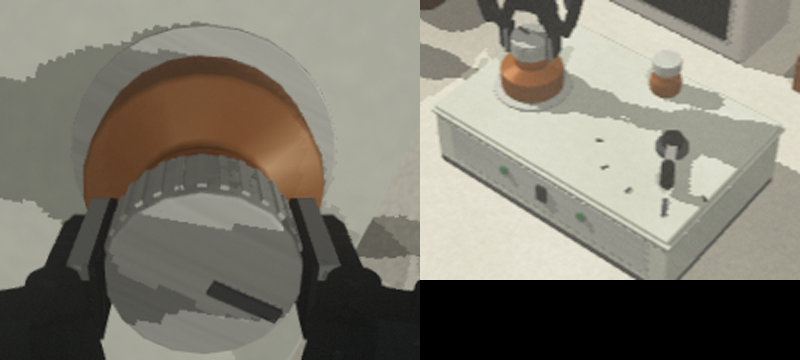

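The rib holds the same angle in the grip, running from (209,288) to (279,316). So the cap turned 90° along with the gripper, and the lever still lines up with the long bar.

```bash
python3 -c "
from cell import ticket
print(ticket.hand_in())"
```

```text
the job is handed in; nothing more can be done
None
```

I handed the job in with the lever at keep-warm (about 30°) and the cap bottomed out, backed off 90° and still gripped at about 65 N; no verdict came back.

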